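# Hang the keyhole board on the screw of its stand

## Task

One of the two small wooden boards in the rack has a keyhole cut-out, a wide round opening with a narrow slot above it. Take that board and hang it upright on the screw of the white upright stand: pass the round opening over the screw's head, then let the board down so that the screw's neck ends at the top of the narrow slot, and let go. Leave the other board standing in the rack.

Things in the scene. Friction and masses are not known exactly. Their poses are not given: they have to be found in the camera images.
- keyhole_board: Board to hang: light wood, 210 high, 110 wide, 10 mm thick, 0.16 kg, upright in a rack slot. Top 38 mm: grip tab 66 wide. Keyhole through it, heights over the foot: round opening 44 diameter centred at 95 mm, narrowing (110 to 120 mm) into a slot 13 wide that ends at 142 mm. Origin: centre of the foot; x through the thickness (away from the robot), y along the width, z up. Front and back alike.
- slot_end (a point): A point on the keyhole board, 138 mm above the foot on its centre line and in mid thickness: where the axis of the screw's neck comes to lie when the board hangs. Axes as the board's.
- plain_board: The other board, to be left in the rack's other slot: same wood, outline and size, but with only a 14 mm round hole 136 mm above the foot. Origin and axes as for the keyhole board.
- rack: Fixed low rack: grey base 150 x 140 x 12 mm, on which the boards' feet stand; steel wire hoops 60 mm high form two slots 14 mm wide along its y, at x = -40 and +40 mm; either board may be in either. Pins 32 mm high close the slot ends. It stands left or right of the robot's centre line, the stand on the other side. Origin: centre of the underside; x roughly away from the robot, z up.
- stand: Fixed stand: grey base 110 x 140 x 12 mm (x -45 to +65 mm), white upright panel 120 wide, 16 thick, top 182 mm above the worktop, front face at x = +14 mm. A screw sticks out of that face, level, towards -x. Origin: on the worktop under the middle of the screw's neck; x points into the panel (roughly away from the robot), z up.
- screw_neck (a point): Middle of the screw's neck on the stand, 165 mm above the worktop; axes as the stand's. Neck 9 mm thick, 28 mm long, from the panel (x = +14 mm) to the head (x = -14 mm); round head 22 mm in diameter, 6 mm thick, to x = -20 mm. A hanging board's mid thickness lies within 9 mm of this point, its foot about 27 and its top 237 mm above the worktop.
Not all that is in view belongs to the job. Leave any yellow look-alike of the keyhole_board alone. What is shaped like the plain_board but blue is not meant.

How it is judged:
At the end, for the whole second after the job is handed in: Board at rest on the screw between head and panel: slot-end point within 16 mm of mid-neck and 8 mm along the board's height, upright within 15 degrees, facing as the stand within 20 degrees; plain board upright in its place in the rack, never moved over 30 mm (distance between slot_end and screw_neck below 0.016 m and z of screw_neck in the frame of slot_end between -0.008 and 0.008 m and angle between keyhole_board's own z axis and vertical below 0.26 rad and angle between the x axis of keyhole_board and the x axis of stand, either way round below 0.35 rad and linear speed of keyhole_board below 0.03 m/s and angle between plain_board's own z axis and vertical below 0.2 rad and horizontal distance between plain_board and rack below 0.055 m and height (world z) of plain_board below 0.025 m); the robot touches nothing.
It fails at once if the plain board is pulled up or out of its place in the rack (distance of plain_board from where it was at the start of the episode above 0.03 m).
It also fails if it takes over 42 s, if anything falls off the work surface, if the arm or the gripper's body presses on something with over 40 N, if the wrist force passes 120 N, or if a joint passes its speed limit or range.

## Robot

A 6-joint arm with a two-finger parallel gripper is mounted at the origin on a cart in front of the work surface, level with it; the furniture and walls round the work are solid. World frame = base frame: x ahead of the robot, y to its left, z up, the work surface at z = 0. Lengths are in m, angles in rad, forces in N, time in s.
With the tool pointing down it reaches from about 0.3 to 0.875 m from the base axis. Payload 6.4 kg.
Tool frame: the origin (TCP) lies midway between the tips of the shut fingers; the grasp point (between the pads) lies 19 mm behind it; z points along the fingers, y is the line along which they close (so a half turn about z gives the same grasp; the last joint's range is limited). The gripper opens to 85 mm and grips with 20 to 120 N. Pads are 22 mm wide; open, the fingers measure 114 mm over their backs; the gripper's body (76 mm by 85 mm) begins 54 mm behind the grasp point. The pads swing forward as they close: fully open they stand 13 mm farther back than shut.
Start: joints at [-1.396, 0.181, 1.607, -0, 1.354, -0.206], TCP at [0.214, -0.534, 0.231] pointing down, gripper open.
Joint ranges: [-2.99, 2.99], [-0.89, 2.07], [0.3, 2.58], [-1.14, 4.28], [0, 2.63], [-3.12, 3.12]. Speed limits (rad/s): [2.57, 2.57, 3.01, 3.14, 3.14, 3.14].

## Interface

Orientations are given as a unit quaternion [w, x, y, z].
In Python, from bench import ctrl gives the robot as it stands. The module is installed in compiled form; this text tells all that it offers.
- The arm moves only by the tool move_arm, never from a script. Its argument "plan" is one flat list of numbers, 6 for each row, row after row: the shift along the world's x, y, z in units of 50 mm (1.0 is 50 mm), then the turn, a rotation vector about the world's x, y, z in rad. A call has 1 to 10 rows; each row is the pose to reach, as a shift and turn from the pose commanded when the call began; what a row does not reach only later rows make up. A row lasts 1/8 s, in which the tool goes at most 62.5 mm and 10.7 degrees, less where a joint would pass 70% of its speed; a pose out of reach is approached as far as the arm can. A call with a gripper value outside its range is refused whole. "grip" is the finger opening in mm, from 0 to 85.4, set as the call begins (left out, the last holds). The fingers move at their own pace and stop on an object; the grip force is fixed at half the most. Time passes only in rows, so rows that repeat a pose let the fingers close. It gives the time, the measured TCP pose, the force, the opening and the grip force at its end, in the units of the state.
- ctrl.get_obs(): the state, without advancing time (a new reading comes with each control period).
- ctrl.camera(name): name is "scene" or "top" or "wrist"; returns a dict with "pixels" (480x640x3 uint8, red, green, blue), "fx", "fy", "cx", "cy" (pixels), "origin" and "attitude" of the camera in the world. Camera axes: x right, y down, z forward; pixel columns grow to the right and rows downward; lengths in m; the calibration is good to about 2 mm. The wrist camera is an equidistant fisheye: a pixel r from the principal point sees the ray r / f radians off the axis. A picture is of the moment at which its call begins. There is no depth.
- ctrl.hand_in(): hands the job in; it is judged then, once.
The state is a dict: "time_s": time; "q": joint angles; "dq": joint speeds; "joint_efforts": joint torques, N m; "eef_pos": TCP position; "eef_rot": TCP orientation; "wrist_force": force on the tool from outside, world axes, zero at the start; "torque": the same for the moment, N m; "opening": opening from 0.0 (shut) to 1.0 (fully open); "grasp_force": force on a finger pad.
Only numpy, scipy, OpenCV 4.12 (cv2) and the standard library are available. Lean on these libraries where they do the work, as an engineer would, in place of code of your own. Each camera call takes 0.05 s, during which the arm holds its last target. There are 200 camera calls.

## Working session

There is one attempt and no reset: what is moved stays moved. The work goes in short steps, Python scripts to look and compute and a tool call to move; the robot and the scene stay as the last step left them, time stands still between calls to the robot, and variables do not carry over. Pictures are saved under pics/ and viewed, at most 11 in all, crops included, and the job is handed in when it is done.

Besides the shell and the picture viewer there is one more tool, called after "Request:" as name(argument=value, ...) on one line, values as JSON. move_arm: Moves the arm, as the interface text tells. Its arguments: {"type":"object","properties":{"plan":{"type":"array"},"grip":{"type":"number"}},"required":["plan"]}

```bash
mkdir -p pics
python3 - <<'E'
from bench import ctrl
import cv2, pickle, numpy as np
d={}
for n in ("scene","top"):
    c=ctrl.camera(n); d[n]=c
    cv2.imwrite(f"pics/{n}0.png",c["pixels"][:,:,::-1])
    print(n,{k:np.round(v,4).tolist() if not np.isscalar(v) else v for k,v in c.items() if k!="pixels"})
pickle.dump(d,open("c0.pkl","wb"))
o=ctrl.get_obs();print(o)
E
```

```text
scene {'fx': 451.88724824285816, 'fy': 451.88724824285816, 'cx': 327.58202777075155, 'cy': 247.6866770891643, 'origin': [0.7102, -0.6973, 0.5612], 'attitude': [-0.4803, 0.8616, 0.1382, -0.0883]}
top {'fx': 510.3581127688086, 'fy': 510.3581127688086, 'cx': 315.54574560074735, 'cy': 234.92008209427667, 'origin': [0.2205, -0.0508, 1.0935], 'attitude': [-0.0831, 0.7224, -0.6825, 0.0737]}
{'time_s': 0.1, 'q': array([-1.39632045e+00,  1.81477440e-01,  1.60788938e+00,  6.72302901e-06,
        1.35377934e+00, -2.06259359e-01]), 'dq': array([ 0.00161086, -0.00127053, -0.00297221, -0.00018496, -0.00119701,
        0.00196955]), 'joint_efforts': array([-3.13632768e-05, -4.45882595e+01, -3.52238560e+01, -2.41499738e-04,
        4.19675474e-03,  4.10206133e-05]), 'eef_pos': array([ 0.21362646, -0.53332539,  0.23047722]), 'eef_rot': array([-7.76606616e-04,  9.81934582e-01,  1.89219114e-01,  1.56251891e-05]), 'wrist_force': array([ 0.35643331, -0.24836222,  0.11187702]), 'torque': array([ 0.03288126, -0.03959982,  0.0324034 ]), 'grasp_force': 0.0, 'opening': 0.9995182013718494}
```

View pics/scene0.png

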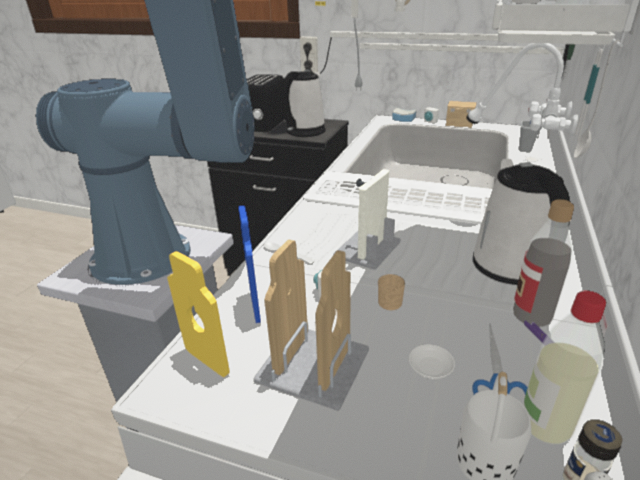

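View pics/top0.png

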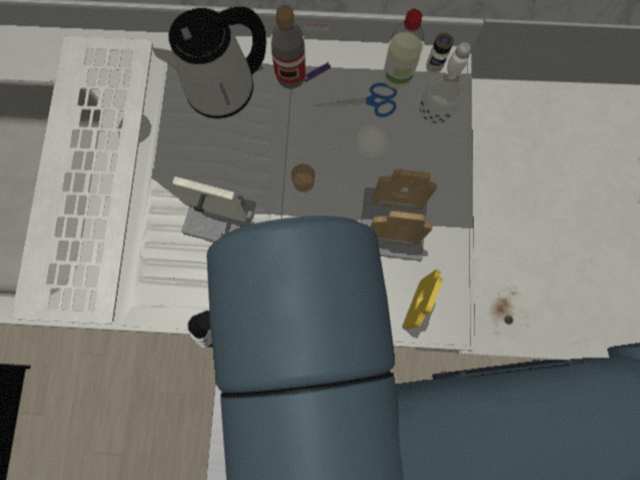

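The scene view shows the stand (375,220), two wooden boards in the rack (285,310 and 335,320) and yellow and blue look-alikes. The top view shows the rack at (397,220) and the stand at (222,205). I'll zoom in on both.

```bash
cat > h.py <<'E'
import numpy as np, cv2, pickle
from scipy.spatial.transform import Rotation as R
def rot(q): return R.from_quat(np.r_[q[1:],q[0]])
def ray(c,p):
    p=np.atleast_2d(p).astype(float)
    v=np.c_[(p[:,0]-c["cx"])/c["fx"],(p[:,1]-c["cy"])/c["fy"],np.ones(len(p))]
    return rot(c["attitude"]).apply(v)
def plane(c,p,z):
    d=ray(c,p);o=np.array(c["origin"]);return o+d*((z-o[2])/d[:,2])[:,None]
def proj(c,X):
    v=rot(c["attitude"]).inv().apply(np.atleast_2d(X)-np.array(c["origin"]))
    return np.c_[v[:,0]/v[:,2]*c["fx"]+c["cx"],v[:,1]/v[:,2]*c["fy"]+c["cy"]]
E
python3 - <<'E'
from h import *
d=pickle.load(open("c0.pkl","rb"))
s=d["scene"]["pixels"][:,:,::-1];t=d["top"]["pixels"][:,:,::-1]
r=lambda i,x,y,w,h,k:cv2.resize(i[y:y+h,x:x+w],None,fx=k,fy=k,interpolation=cv2.INTER_CUBIC)
a=r(s,245,160,160,250,2.4)  # 384x600
b=r(t,340,150,110,120,3.4); c=r(t,160,160,110,84,3.4)
o=np.zeros((600,384+374,3),np.uint8);o[:,:384]=a[:600];o[:300,384:]=b[:300,:374];o[300:300+285,384:]=c[:285]
cv2.imwrite("pics/z.png",o)
print(np.round(plane(d["top"],[[397,220],[222,205]],0.1),3))
E
```

```text
[[ 0.484 -0.192  0.1  ]
 [ 0.496  0.162  0.1  ]]
```

View pics/z.png

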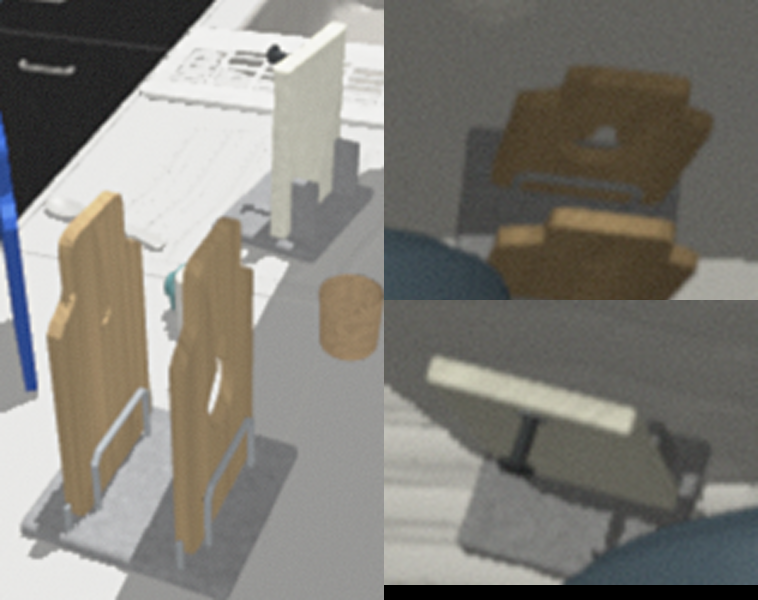

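The board in the far slot has the keyhole: its slot shows in the scene crop at about (215,385), and the round opening shows in the top crop at (600,130). The near board has only the small hole. Next I'll measure the board's top strip, the panel's top strip and the screw.

Run:
```python
from h import *
d=pickle.load(open("c0.pkl","rb"));t=d["top"];s=d["scene"]
B=np.array([[568,68],[690,82],[688,97],[565,82]]);S=np.array([[430,357],[636,410],[632,432],[428,380]]);N=np.array([[530,418],[515,466]])
P=np.array([[552,210],[672,224],[671,238],[551,226]])
fb=lambda B:np.c_[340+(B[:,0]-384)/3.4,150+B[:,1]/3.4]
fs=lambda S:np.c_[160+(S[:,0]-384)/3.4,160+(S[:,1]-300)/3.4]
for n,p,z in(("key",fb(B),.222),("plain",fb(P),.222),("stand",fs(S),.182),("neck",fs(N),.165)):
    w=plane(t,p,z);print(n,np.round(w[:,:2],4).tolist(),"c",np.round(w.mean(0),4))
    if len(p)==4:
        e=(w[1]-w[0]+w[2]-w[3])/2;print(" width",np.linalg.norm(e),"yaw of x axis",np.degrees(np.arctan2(e[0],-e[1])) , "thick",np.linalg.norm((w[0]+w[1]-w[2]-w[3])/2))
    print(" scene crop px",np.round((proj(s,w)-[245,160])*2.4).tolist())
```

```text
key [[0.5446, -0.1677], [0.5403, -0.2321], [0.5319, -0.2312], [0.5367, -0.1663]] c [ 0.5384 -0.1993  0.222 ]
 width 0.0648340769236362 yaw of x axis -4.002333765156149 thick 0.008237051705910709
 scene crop px [[233.0, 208.0], [191.0, 265.0], [177.0, 262.0], [221.0, 205.0]]
plain [[0.4662, -0.1612], [0.4622, -0.2235], [0.4546, -0.223], [0.4576, -0.1609]] c [ 0.4602 -0.1922  0.222 ]
 width 0.06228176741189279 yaw of x axis -3.2404344078194964 thick 0.008085382269385735
 scene crop px [[116.0, 184.0], [69.0, 234.0], [57.0, 232.0], [104.0, 182.0]]
stand [[0.5232, 0.241], [0.499, 0.1241], [0.4863, 0.1251], [0.5099, 0.2405]] c [0.5046 0.1827 0.182 ]
 width 0.11860468869113994 yaw of x axis -11.633333221164204 thick 0.0130204504391128
 scene crop px [[342.0, 22.0], [284.0, 68.0], [270.0, 66.0], [328.0, 20.0]]
neck [[0.4962, 0.1862], [0.468, 0.1916]] c [0.4821 0.1889 0.165 ]
 scene crop px [[299.0, 58.0], [270.0, 52.0]]
```

Run:
```python
from h import *
d=pickle.load(open("c0.pkl","rb"))
s=d["scene"]["pixels"][:,:,::-1];t=d["top"]["pixels"][:,:,::-1]
r=lambda i,x,y,w,h,k:cv2.resize(i[y:y+h,x:x+w],None,fx=k,fy=k,interpolation=cv2.INTER_CUBIC)
o=np.hstack([r(s,310,240,50,75,8),r(t,370,160,50,75,8)])
o=cv2.convertScaleAbs(o,alpha=1.4)
for k in range(0,800,80):cv2.line(o,(k,0),(k,8),(0,0,255),1)
cv2.imwrite("pics/z2.png",o)
```

```text
(no output)
```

View pics/z2.png

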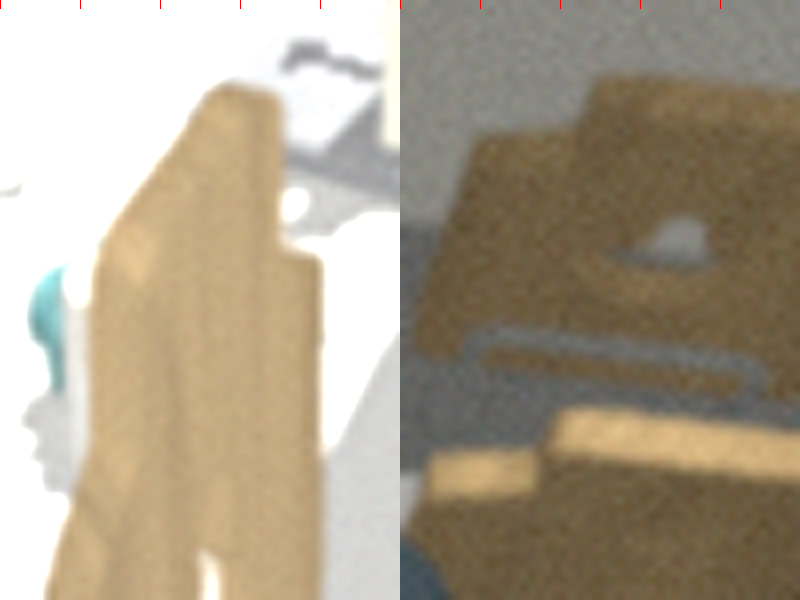

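The zoom gives the keyhole board's tab corners in both views. In the scene, +y back is (345,251.5), +y front (337.5,250.6) and -y front (322.1,272). In the top view, +y back is (393.8,169.8).

```bash
cat >> h.py <<'E'
def tri(c1,p1,c2,p2):
    A=[];b=[]
    for c,p in((c1,p1),(c2,p2)):
        v=ray(c,p)[0];v/=np.linalg.norm(v);M=np.eye(3)-np.outer(v,v);A.append(M);b.append(M@np.array(c["origin"]))
    x,r,_,_=np.linalg.lstsq(np.vstack(A),np.hstack(b),rcond=None);return x,np.sqrt(r)
E
python3 - <<'E'
from h import *
d=pickle.load(open("c0.pkl","rb"));t=d["top"];s=d["scene"]
f=lambda u,v:[340+(u-384)/3.4,150+v/3.4]
g=lambda u,v:[160+(u-384)/3.4,160+(v-300)/3.4]
q=lambda u,v:[245+u/2.4,160+v/2.4]
for n,a,b in(("key+yback",[393.8,169.8],[345,251.5]),("key+yfront",f(565,82),[337.5,250.6]),("key-yfront",f(688,97),[322.1,272]),("plain +yfront",f(551,226),q(105,192)),("plain -yfront",f(671,238),q(62,240)),("stand+yback",g(430,357),q(346,24)),("stand-yfront",g(632,432),q(274,70)),("stand -y back",g(636,410),q(289,74))):
    print(n,tri(t,a,s,b))
E
```

```text
key+yback (array([ 0.54832007, -0.1678587 ,  0.21448576]), array([0.00083394]))
key+yfront (array([ 0.53844491, -0.16764904,  0.2146536 ]), array([0.00138012]))
key-yfront (array([ 0.53489354, -0.23146848,  0.21748478]), array([0.00204821]))
plain +yfront (array([ 0.45891383, -0.16200623,  0.21542388]), array([0.00075554]))
plain -yfront (array([ 0.45664748, -0.2236339 ,  0.21696225]), array([0.00108104]))
stand+yback (array([0.52544431, 0.24256885, 0.17880435]), array([0.00162]))
stand-yfront (array([0.48847418, 0.1263724 , 0.17784322]), array([0.0013969]))
stand -y back (array([0.501818  , 0.12570482, 0.17609034]), array([0.00149818]))
```

Rays from the two views agree with the known heights to within 4–7 mm, which is a calibration bias I'll refine with the wrist camera. I'm moving above the keyhole board with the fingers across its thickness.

Request:
move_arm(plan=[0, 0, 1.2, 0, 0, 0.18, 0, 0, 2.4, 0, 0, 0.36, 0.7, 0.7, 3.0, 0, 0, 0.54, 1.6, 1.6, 3.4, 0, 0, 0.72, 2.4, 2.5, 3.4, 0, 0, 0.9, 3.3, 3.4, 3.4, 0, 0, 1.12, 4.1, 4.2, 3.4, 0, 0, 1.12, 4.9, 5.0, 3.4, 0, 0, 1.12, 5.7, 5.8, 3.4, 0, 0, 1.12, 6.5, 6.7, 3.4, 0, 0, 1.12], grip=60)

```text
time_s: 1.35
eef_pos: [0.5397, -0.1974, 0.4008]
eef_rot: [-0.0, 0.732, 0.682, -0.0]
wrist_force: [0.7, -1.0, -0.4]
opening: 0.706
grasp_force: 0.0
```

Run:
```python
from h import *
from bench import ctrl
d={n:ctrl.camera(n) for n in("wrist","top","scene")};o=ctrl.get_obs();d["o"]=o
pickle.dump(d,open("c1.pkl","wb"))
print(o["eef_pos"],o["eef_rot"],o["opening"],o["time_s"]);c=d["wrist"];print(c["origin"],c["attitude"],c["fx"],c["cx"],c["cy"])
cv2.imwrite("pics/w1.png",c["pixels"][:,:,::-1])
t=d["top"]["pixels"][140:260,150:350,::-1]
cv2.imwrite("pics/t1.png",cv2.resize(t,None,fx=4,fy=4,interpolation=cv2.INTER_CUBIC))
```

```text
[ 0.53993087 -0.1961647   0.40046623] [-7.36421720e-04  7.29726885e-01  6.83738343e-01 -9.41843875e-05] 0.7016695428226413 1.5
[ 0.54609408 -0.11741495  0.54305664] [ 0.15947182  0.98657394 -0.03470324 -0.00602299] 371.64829954431775 320.0532540343271 235.77517005768806
```

View pics/w1.png

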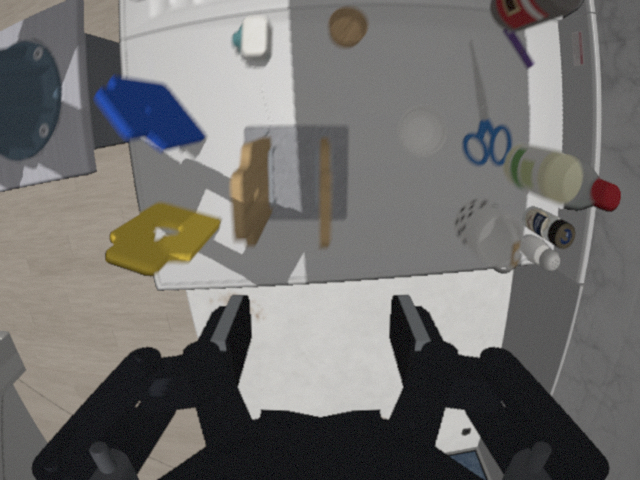

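View pics/t1.png

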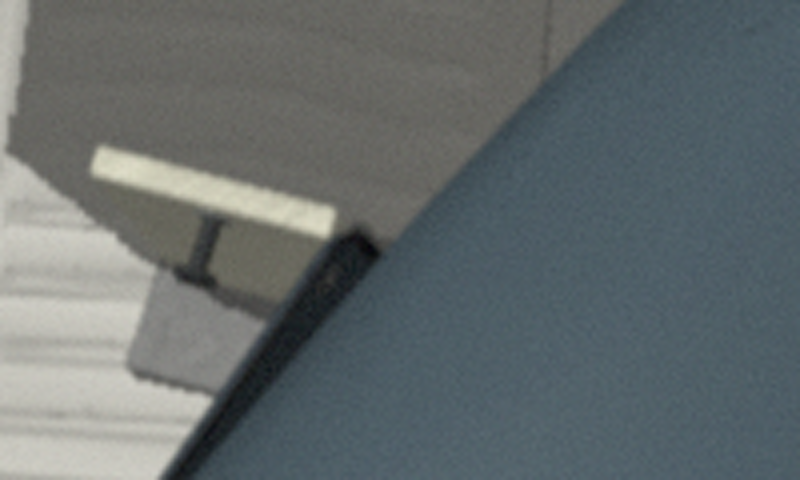

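The wrist view shows the keyhole board edge-on as a strip at column 325, rows 138–248. The plain board is at (250,190), and the gripper fingers are at the bottom. The top crop shows the whole screw, neck (210,215) to head (195,278), with panel corners (100,147), (335,207), (330,237) and (92,173).

```bash
cat >> h.py <<'E'
def wray(c,p):
    p=np.atleast_2d(p).astype(float)-[c["cx"],c["cy"]];r=np.linalg.norm(p,axis=1);th=r/c["fx"]
    return rot(c["attitude"]).apply(np.c_[p/np.maximum(r,1e-9)[:,None]*np.sin(th)[:,None],np.cos(th)])
def wplane(c,p,z):
    d=wray(c,p);o=np.array(c["origin"]);return o+d*((z-o[2])/d[:,2])[:,None]
E
python3 - <<'E'
from h import *
d=pickle.load(open("c1.pkl","rb"));c=d["wrist"];im=c["pixels"].astype(int)
m=(im[:,:,0]-im[:,:,2]>35)
for v in range(132,256,6):
    u=[x for x in range(308,345) if m[v,x]]
    if u:
        w=wplane(c,[[u[0]-.5,v],[u[-1]+.5,v]],.222);print(v,u[0],u[-1],np.round(w[:,:2],4).tolist())
g=lambda u,v:[150+u/4-.4,140+v/4-.4]
S=[g(100,147),g(335,207),g(330,237),g(92,173)]
w=plane(d["top"],S,.182);e=(w[1]-w[0]+w[2]-w[3])/2
yaw=np.arctan2(e[0],-e[1]);print(w[:,:2],np.linalg.norm(e),np.degrees(yaw),w.mean(0)-.022*np.array([np.cos(yaw),np.sin(yaw),0]))
print(plane(d["top"],[g(209,218),g(195,275)],.165))
E
```

```text
144 322 325 [[0.5454, -0.1411], [0.5488, -0.1413]]
150 322 327 [[0.545, -0.1463], [0.5502, -0.1467]]
156 322 327 [[0.5447, -0.1515], [0.5498, -0.1519]]
162 322 327 [[0.5443, -0.1568], [0.5495, -0.1571]]
168 321 327 [[0.5431, -0.162], [0.5491, -0.1624]]
174 322 327 [[0.5436, -0.1673], [0.5488, -0.1677]]
180 322 328 [[0.5432, -0.1726], [0.5493, -0.173]]
186 321 328 [[0.542, -0.1779], [0.549, -0.1784]]
192 321 328 [[0.5416, -0.1833], [0.5486, -0.1838]]
198 321 328 [[0.5412, -0.1887], [0.5483, -0.1892]]
204 321 328 [[0.5408, -0.1941], [0.5479, -0.1946]]
210 322 328 [[0.5413, -0.1997], [0.5475, -0.2001]]
216 321 328 [[0.54, -0.2051], [0.5472, -0.2056]]
222 322 328 [[0.5405, -0.2108], [0.5468, -0.2112]]
228 321 328 [[0.5393, -0.2164], [0.5465, -0.2169]]
234 322 328 [[0.5398, -0.2221], [0.5461, -0.2226]]
240 322 327 [[0.5394, -0.2279], [0.5448, -0.2283]]
[[0.52417769 0.239108  ]
 [0.50086123 0.12572187]
 [0.48617646 0.12669149]
 [0.51118382 0.24134451]] 0.11655154085287797 -11.964562706259297 [0.48407773 0.18777721 0.182     ]
[[0.49732526 0.18842378 0.165     ]
 [0.46894945 0.19204219 0.165     ]]
```

Request:
move_arm(plan=[0.08, -0.02, -1.0, 0, 0, 0, 0.08, -0.02, -2.0, 0, 0, 0, 0.08, -0.02, -3.0, 0, 0, 0, 0.08, -0.02, -3.7, 0, 0, 0, 0.08, -0.02, -4.2, 0, 0, 0, 0.08, -0.02, -4.2, 0, 0, 0, 0.08, -0.02, -4.2, 0, 0, 0])

```text
time_s: 2.38
eef_pos: [0.5429, -0.2008, 0.1925]
eef_rot: [0.001, 0.732, 0.682, 0.0]
wrist_force: [0.3, 0.2, -0.4]
opening: 0.699
grasp_force: 0.0
```

Request:
move_arm(plan=[0, 0, 0, 0, 0, 0, 0, 0, 0, 0, 0, 0, 0, 0, 0, 0, 0, 0, 0, 0, 0, 0, 0, 0, 0, 0, 0, 0, 0, 0, 0, 0, 0, 0, 0, 0], grip=0)

```text
time_s: 3.12
eef_pos: [0.5432, -0.2, 0.1921]
eef_rot: [0.001, 0.731, 0.682, 0.0]
wrist_force: [-0.7, 0.4, 6.0]
opening: 0.108
grasp_force: 59.6
```

Gripped at an opening of about 9 mm. Now I lift it clear of the hoops, then carry it to the stand.

Request:
move_arm(plan=[0, 0, 0.5, 0, 0, 0, 0, 0, 1.3, 0, 0, 0, 0, 0, 2.2, 0, 0, 0, 0, 0, 3.1, 0, 0, 0, 0, 0, 4.0, 0, 0, 0, 0, 0, 4.4, 0, 0, 0, 0, 0, 4.4, 0, 0, 0])

```text
time_s: 4.0
eef_pos: [0.5431, -0.2, 0.4123]
eef_rot: [0.001, 0.731, 0.682, 0.0]
wrist_force: [-0.1, 0.0, -2.3]
opening: 0.106
grasp_force: 59.4
```

Request:
move_arm(plan=[-0.2, 0.7, 0, 0, 0, 0, -0.4, 1.6, 0, 0, 0, -0.02, -0.6, 2.5, 0, 0, 0, -0.05, -0.9, 3.4, 0, 0, 0, -0.08, -1.1, 4.3, 0, 0, 0, -0.1, -1.4, 5.2, 0, 0, 0, -0.13, -1.6, 6.1, 0, 0, 0, -0.13, -1.8, 7.0, 0, 0, 0, -0.13, -2.1, 7.9, 0, 0, 0, -0.13, -2.1, 7.9, 0, 0, 0, -0.13])

```text
time_s: 5.25
eef_pos: [0.4359, 0.1977, 0.4091]
eef_rot: [-0.001, 0.773, 0.635, -0.001]
wrist_force: [0.2, 0.2, -1.7]
opening: 0.108
grasp_force: 59.4
```

Run:
```python
from h import *
from bench import ctrl
d={n:ctrl.camera(n) for n in("wrist","top","scene")};o=ctrl.get_obs();d["o"]=o
pickle.dump(d,open("c2.pkl","wb"))
print(o["eef_pos"],o["eef_rot"],o["opening"],o["time_s"],o["grasp_force"])
w=d["wrist"]["pixels"][:,:,::-1];s=d["scene"]["pixels"][60:300,270:470,::-1]
cv2.imwrite("pics/m2.png",np.hstack([cv2.resize(s,(400,480),interpolation=cv2.INTER_CUBIC),w[:,120:520]]))
```

```text
[0.43750387 0.19469089 0.40979096] [-3.56276721e-04  7.74149139e-01  6.33002110e-01 -1.14556580e-03] 0.10825803019004608 5.4 59.43909823894501
```

View pics/m2.png

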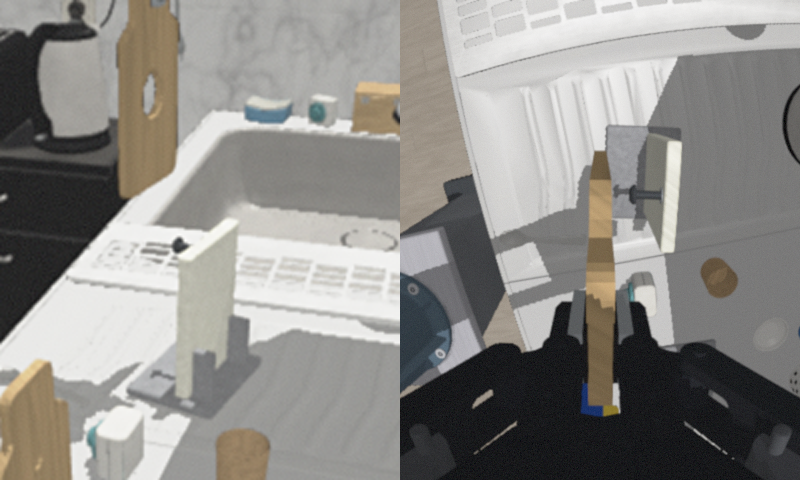

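Run:
```python
from h import *
d=pickle.load(open("c2.pkl","rb"))
w=d["wrist"]["pixels"][:,:,::-1]
a=cv2.resize(w[140:420,290:350],(240,600),interpolation=cv2.INTER_CUBIC)   # x4, y 2.1428
b=cv2.resize(w[110:270,315:415],None,fx=3.75,fy=3.75,interpolation=cv2.INTER_CUBIC)
cv2.imwrite("pics/m3.png",np.hstack([a,b]))
```

```text
(no output)
```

View pics/m3.png

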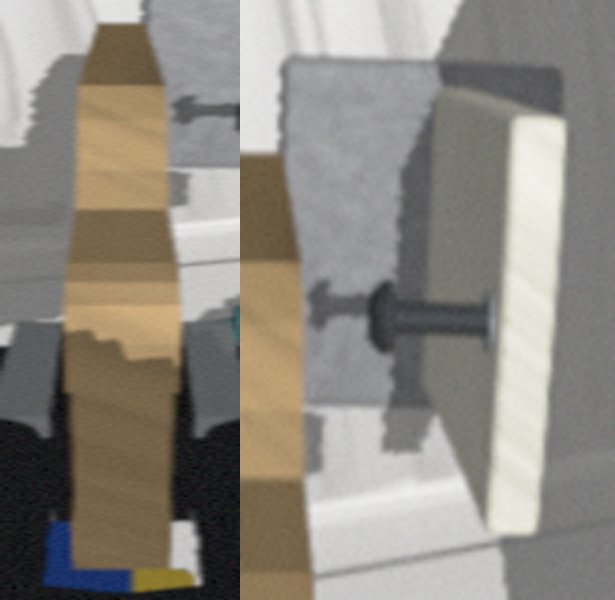

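The wrist crop shows:
- **Screw:** head at about (354,194.5), neck–panel junction at about (381.7,195.3).
- **Board:** -y edge of the tab top at row 406, +y shoulder edge at row 180, +y foot edge at row 152.

Run:
```python
from h import *
d=pickle.load(open("c2.pkl","rb"));c=d["wrist"];o=d["o"];T=rot(o["eef_rot"]);p=o["eef_pos"]
print("tool y dir yaw",np.degrees(np.arctan2(*T.apply([0,1,0])[[1,0]])))
psi=np.radians(-11.5)
bx=np.array([np.cos(psi),np.sin(psi),0]);by=np.array([-bx[1],bx[0],0])
def rel(n,px,z):
    w=wplane(c,px,z)[0];print(n,np.round(w,4),"along x",round((w-p)@bx*1e3,1),"along y",round((w-p)@by*1e3,1));return w
z=p[2]
rel("tab -y",[312.5+0,406],z+.030);rel("tab -y edge L",[308,406],z+.030);rel("R",[332,406],z+.03)
rel("shoulder +y L",[309.5,179.7],z-.008);rel("sh R",[331,179.7],z-.008)
rel("foot +y L",[314.5,151.7],z-.18);rel("foot R",[327,151.7],z-.18)
g=lambda u,v:[315+(u-240)/3.75,110+v/3.75]
j=rel("junction",g(490,320),.165);h=rel("head back",g(398,317),.165);rel("head front",g(375,317),.165)
P=wplane(c,[g(513,118),g(565,120),g(538,533),g(490,530)],.182)
e=(P[0]+P[1]-P[2]-P[3])/2;print("panel len",np.linalg.norm(e),"yaw",np.degrees(np.arctan2(-e[0],e[1])),"thick",np.linalg.norm((P[1]+P[2]-P[0]-P[3])/2))
cc=P.mean(0)-.022*bx;print("neck from panel",cc,(cc-p)@bx*1e3,(cc-p)@by*1e3,"lens neck",np.linalg.norm(j-h))
```

```text
tool y dir yaw -11.456084935231036
tab -y [0.4279 0.1689 0.4398] along x -4.3 along y -27.1
tab -y edge L [0.4261 0.1693 0.4398] along x -6.1 along y -27.2
R [0.4357 0.1674 0.4398] along x 3.7 along y -27.1
shoulder +y L [0.4429 0.252  0.4018] along x -6.1 along y 57.3
sh R [0.4515 0.2504 0.4018] along x 2.6 along y 57.3
foot +y L [0.4409 0.2474 0.2298] along x -7.2 along y 52.4
foot R [0.4514 0.2454 0.2298] along x 3.6 along y 52.4
junction [0.4999 0.1826 0.165 ] along x 63.6 along y 0.5
head back [0.474  0.1883 0.165 ] along x 37.1 along y 1.0
head front [0.4676 0.1895 0.165 ] along x 30.5 along y 0.9
panel len 0.11694520596665635 yaw -11.867610532130131 thick 0.014168192892784473
neck from panel [0.48620914 0.18584317 0.182     ] 49.491450288324955 1.0401685227355608 lens neck 0.02649541518291768
```

Run:
```python
from h import *
d=pickle.load(open("c2.pkl","rb"));c=d["scene"];p=d["o"]["eef_pos"];im=c["pixels"].astype(int)
psi=np.radians(-11.5);bx=np.array([np.cos(psi),np.sin(psi),0]);by=np.array([-bx[1],bx[0],0])
m=((im[:,:,0]-im[:,:,2]>30)).astype(np.uint8);m[:, :322]=0;m[:,365:]=0;m[160:]=0
def pl(px,off):
    r=ray(c,px)[0];O=np.array(c["origin"]);k=((p+off*bx-O)@bx)/(r@bx);w=O+k*r;return round((w-p)@by*1e3,1),round((w-p)[2]*1e3,1)
for v in range(62,160,6):
    u=np.where(m[v])[0]
    if len(u): print(v,u[0],u[-1],len(u),"-y",pl([u[0]-.5,v],-.005),"+y",pl([u[-1]+.5,v],.005))
h=np.where(m[85:130,335:355]==0)
if len(h[0]):
    print("hole rows",h[0].min()+85,h[0].max()+85,"cols",h[1].min()+335,h[1].max()+335,pl([h[1].mean()+335,h[0].mean()+85],0))
```

```text
62 334 354 13 -y (np.float64(-34.8), np.float64(4.7)) +y (np.float64(31.5), np.float64(-4.6))
68 334 356 23 -y (np.float64(-35.1), np.float64(-5.9)) +y (np.float64(40.6), np.float64(-17.3))
74 333 358 26 -y (np.float64(-39.1), np.float64(-16.0)) +y (np.float64(49.9), np.float64(-30.3))
80 329 358 30 -y (np.float64(-54.5), np.float64(-24.1)) +y (np.float64(50.3), np.float64(-42.1))
86 329 358 30 -y (np.float64(-54.9), np.float64(-34.8)) +y (np.float64(50.7), np.float64(-54.1))
92 329 358 30 -y (np.float64(-55.2), np.float64(-45.7)) +y (np.float64(51.2), np.float64(-66.2))
98 330 358 26 -y (np.float64(-51.9), np.float64(-57.6)) +y (np.float64(51.6), np.float64(-78.5))
104 330 358 23 -y (np.float64(-52.3), np.float64(-68.8)) +y (np.float64(52.1), np.float64(-91.0))
110 330 358 23 -y (np.float64(-52.6), np.float64(-80.2)) +y (np.float64(52.5), np.float64(-103.7))
116 330 357 25 -y (np.float64(-53.0), np.float64(-91.7)) +y (np.float64(48.2), np.float64(-115.4))
122 329 357 29 -y (np.float64(-57.3), np.float64(-102.4)) +y (np.float64(48.7), np.float64(-128.4))
128 329 357 29 -y (np.float64(-57.7), np.float64(-114.2)) +y (np.float64(49.1), np.float64(-141.5))
134 329 357 29 -y (np.float64(-58.2), np.float64(-126.1)) +y (np.float64(49.5), np.float64(-154.9))
140 329 357 29 -y (np.float64(-58.6), np.float64(-138.2)) +y (np.float64(50.0), np.float64(-168.5))
146 329 354 26 -y (np.float64(-59.1), np.float64(-150.4)) +y (np.float64(35.9), np.float64(-177.8))
152 330 345 16 -y (np.float64(-55.5), np.float64(-164.1)) +y (np.float64(-5.5), np.float64(-178.3))
158 331 336 6 -y (np.float64(-51.9), np.float64(-178.1)) +y (np.float64(-44.5), np.float64(-178.9))
hole rows 96 117 cols 341 347 (np.float64(-2.7), np.float64(-84.8))
```

Alignment is within about 2–3 mm sideways, and the screw's mid-neck is about 49 mm ahead. I'm lowering until the round opening is level with the screw, then looking.

Request:
move_arm(plan=[0, 0.03, -0.8, 0, 0, 0, 0, 0.03, -1.6, 0, 0, 0, 0, 0.03, -2.4, 0, 0, 0, 0, 0.03, -3.2, 0, 0, 0, 0, 0.03, -3.2, 0, 0, 0, 0, 0.03, -3.2, 0, 0, 0])

```text
time_s: 6.15
eef_pos: [0.4388, 0.1961, 0.2527]
eef_rot: [0.0, 0.775, 0.632, 0.001]
wrist_force: [0.2, 0.2, -1.3]
opening: 0.105
grasp_force: 59.5
```

Run:
```python
from h import *
from bench import ctrl
d={n:ctrl.camera(n) for n in("wrist","top","scene")};o=ctrl.get_obs();d["o"]=o
pickle.dump(d,open("c3.pkl","wb"))
print(o["eef_pos"],o["eef_rot"],o["opening"],o["time_s"],o["wrist_force"])
w=d["wrist"]["pixels"][:,:,::-1]
a=cv2.resize(w[110:410,280:420],(280,600),interpolation=cv2.INTER_CUBIC)
s=cv2.resize(d["scene"]["pixels"][100:300,290:460,::-1],(510,600),interpolation=cv2.INTER_CUBIC)
cv2.imwrite("pics/m4.png",np.hstack([a,s]))
```

```text
[0.43902458 0.19664331 0.25335435] [0.00088502 0.7743165  0.63279601 0.00154543] 0.10742285456397768 6.3 [ 0.49353212  0.76060906 -1.37731259]
```

View pics/m4.png

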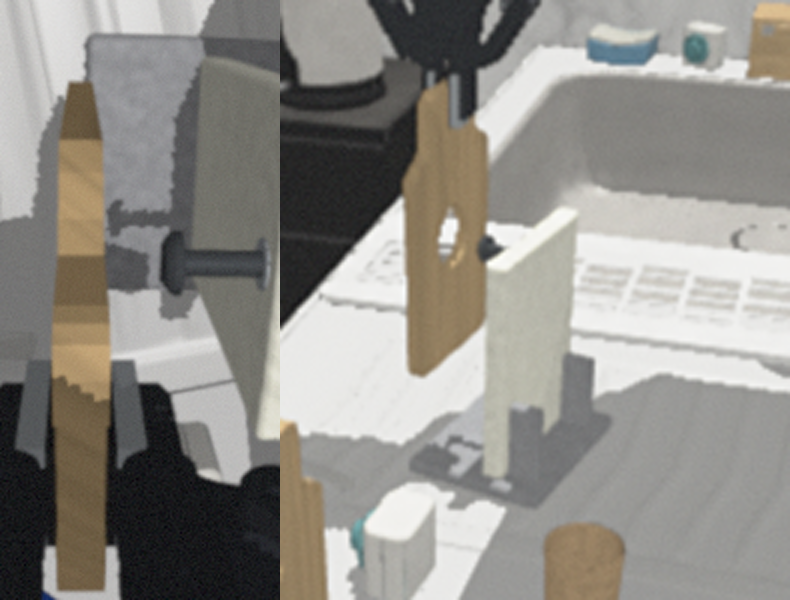

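The wrist view shows the head at (366.5,241) and the neck root at (412.5,241). The scene view shows the head at (452.5,182.7) beside the round opening at (440,179). Next I compare the head with the opening.

Run:
```python
from h import *
d=pickle.load(open("c3.pkl","rb"));p=d["o"]["eef_pos"];c=d["wrist"];s=d["scene"]
psi=np.radians(-11.5);bx=np.array([np.cos(psi),np.sin(psi),0]);by=np.array([-bx[1],bx[0],0])
f=lambda w:np.round([(w-p)@bx*1e3,(w-p)@by*1e3,(w-p)[2]*1e3],1)
for n,q in(("head front",[362,241]),("head back",[371,241]),("junction",[412.5,241])):print(n,f(wplane(c,q,.165)[0]))
def pl(px,off):
    r=ray(s,px)[0];O=np.array(s["origin"]);k=((p+off*bx-O)@bx)/(r@bx);return f(O+k*r)
im=s["pixels"].astype(int);m=(im[:,:,0]-im[:,:,2]>30).astype(np.uint8)
sub=m[165:195,430:452]
n,l,st,ce=cv2.connectedComponentsWithStats((1-sub).astype(np.uint8))
print(st.tolist(),ce.tolist())
print("hole by eye",pl([290+450/3,100+238/3],0));
dk=(im.sum(2)<200)[170:195,448:462];v,u=np.where(dk);print("dark",len(u),u.min()+448,u.max()+448,v.min()+170,v.max()+170);hp=[u.mean()+448,v.mean()+170]
print("head",hp,pl(hp,.028))
r=wplane(c,[[306,385+20],[306,179.7]],p[2]+.03)
print("tab-y",f(wplane(c,[318,110+590/2],p[2]+.03)[0]),"should+y",f(wplane(c,[318,110+139/2],p[2]-.008)[0]),"foot+y",f(wplane(c,[320,110+82/2],p[2]-.18)[0]))
for q in([314,110+82/2],[328.5,110+82/2]):print(f(wplane(c,q,p[2]-.18)[0]))
print(tri(s,hp,s,hp) if 0 else "")
```

```text
head front [ 28.3  -0.2 -88.4]
head back [ 34.3  -0.3 -88.4]
junction [ 62.6  -0.3 -88.4]
[[-1, 2147483647, 0, 0, 0], [0, 0, 22, 30, 660]] [[nan, nan], [10.5, 14.5]]
hole by eye [   0.   742.7 -366.5]Traceback (most recent call last):
  File "<stdin>", line 13, in <module>
    return umr_minimum(a, axis, None, out, keepdims, initial, where)
ValueError: zero-size array to reduction operation minimum which has no identity
```

Run:
```python
from h import *
d=pickle.load(open("c3.pkl","rb"));p=d["o"]["eef_pos"];c=d["wrist"];s=d["scene"]
psi=np.radians(-11.5);bx=np.array([np.cos(psi),np.sin(psi),0]);by=np.array([-bx[1],bx[0],0])
f=lambda w:np.round([(w-p)@bx*1e3,(w-p)@by*1e3,(w-p)[2]*1e3],1)
def pl(px,off):
    r=ray(s,px)[0];O=np.array(s["origin"]);k=((p+off*bx-O)@bx)/(r@bx);return f(O+k*r)
im=s["pixels"].astype(int);m=(im[:,:,0]-im[:,:,2]>30).astype(np.uint8)
n,l,st,ce=cv2.connectedComponentsWithStats((1-m[165:200,334:352]).astype(np.uint8))
print(st.tolist(),np.round(ce+[334,165],1).tolist())
print("hole by eye",pl([346.7,179.3],0))
v,u=np.where((im.sum(2)<230)[172:193,353:368]);hp=[u.mean()+353,v.mean()+172];print(len(u),"head",hp,pl(hp,.028))
print("tab-y",f(wplane(c,[318,110+590/2],p[2]+.03)[0]),"should+y",f(wplane(c,[318,110+139/2],p[2]-.008)[0]))
for q in([314,110+82/2],[328.5,110+82/2]):print("foot",f(wplane(c,q,p[2]-.18)[0]))
```

```text
[[0, 0, 18, 35, 546], [8, 5, 8, 17, 84]] [[342.0, 182.6], [345.5, 178.0]]
hole by eye [ -0.    5.3 -89.9]
23 head [np.float64(358.60869565217394), np.float64(182.95652173913044)] [ 28.    8.8 -94.4]
tab-y [ -0.3 -29.7  30. ] should+y [-0.2 54.2 -8. ]
foot [  -4.3   50.  -180. ]
foot [   8.2   50.  -180. ]
```

The opening should move about 2 mm to +y and 3 mm down; then I insert about 47 mm along the screw.

Request:
move_arm(plan=[0.01, 0.04, -0.06, 0, 0, 0, 0.1, 0.02, -0.06, 0, 0, 0, 0.25, -0.01, -0.06, 0, 0, 0, 0.4, -0.04, -0.06, 0, 0, 0, 0.55, -0.07, -0.06, 0, 0, 0, 0.7, -0.1, -0.06, 0, 0, 0, 0.82, -0.13, -0.06, 0, 0, 0, 0.93, -0.15, -0.06, 0, 0, 0, 0.93, -0.15, -0.06, 0, 0, 0, 0.93, -0.15, -0.06, 0, 0, 0])

```text
time_s: 7.55
eef_pos: [0.484, 0.1892, 0.2482]
eef_rot: [-0.0, 0.774, 0.633, -0.0]
wrist_force: [0.0, 0.4, -2.2]
opening: 0.107
grasp_force: 59.4
```

No contact. Lowering through the taper.

Request:
move_arm(plan=[0, 0, -0.1, 0, 0, 0, 0, 0, -0.2, 0, 0, 0, 0, 0, -0.3, 0, 0, 0, 0, 0, -0.38, 0, 0, 0, 0, 0, -0.46, 0, 0, 0, 0, 0, -0.52, 0, 0, 0, 0, 0, -0.52, 0, 0, 0])

```text
time_s: 8.43
eef_pos: [0.4841, 0.1892, 0.222]
eef_rot: [-0.0, 0.774, 0.633, -0.0]
wrist_force: [0.2, 0.2, -1.8]
opening: 0.107
grasp_force: 59.4
```

Request:
move_arm(plan=[0, 0, -0.08, 0, 0, 0, 0, 0, -0.15, 0, 0, 0, 0, 0, -0.2, 0, 0, 0, 0, 0, -0.25, 0, 0, 0, 0, 0, -0.28, 0, 0, 0, 0, 0, -0.28, 0, 0, 0])

```text
time_s: 9.18
eef_pos: [0.4842, 0.1892, 0.2082]
eef_rot: [-0.0, 0.774, 0.633, -0.0]
wrist_force: [0.3, 1.6, -1.9]
opening: 0.108
grasp_force: 59.5
```

Run:
```python
from h import *
from bench import ctrl
d={n:ctrl.camera(n) for n in("wrist","scene")};o=ctrl.get_obs()
print(o["eef_pos"],o["opening"],o["time_s"],o["wrist_force"],o["torque"])
a=cv2.resize(d["wrist"]["pixels"][110:410,280:420,::-1],(280,600),interpolation=cv2.INTER_CUBIC)
s=cv2.resize(d["scene"]["pixels"][100:300,290:460,::-1],(510,600),interpolation=cv2.INTER_CUBIC)
cv2.imwrite("pics/m5.png",np.hstack([a,s]))
```

```text
[0.48427234 0.1891857  0.20834577] 0.10425067274550238 9.275 [-0.58472718 -0.32703973 -1.79317133] [-0.01030715  0.01027331  0.04120119]
```

View pics/m5.png

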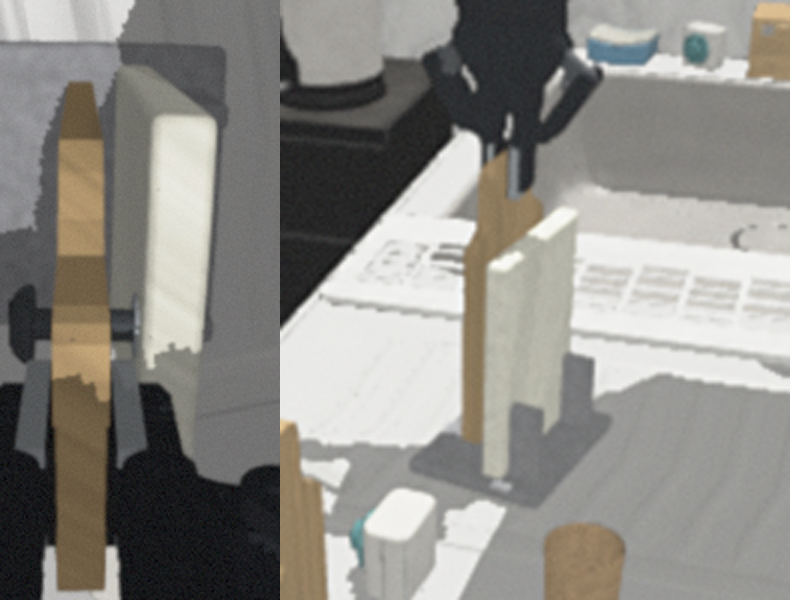

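The wrist view shows the screw through the board, with the head left of it and the panel right of it, roughly mid-neck. Lowering the last few millimetres to feel the contact.

Request:
move_arm(plan=[0, 0, -0.02, 0, 0, 0, 0, 0, -0.03, 0, 0, 0, 0, 0, -0.03, 0, 0, 0])

```text
time_s: 9.65
eef_pos: [0.4845, 0.1892, 0.2073]
eef_rot: [0.0, 0.774, 0.633, 0.0]
wrist_force: [-0.5, -0.8, 3.1]
opening: 0.111
grasp_force: 60.1
```

Request:
move_arm(plan=[0, 0, -0.01, 0, 0, 0, 0, 0, -0.02, 0, 0, 0, 0, 0, -0.02, 0, 0, 0])

```text
time_s: 10.02
eef_pos: [0.4846, 0.1892, 0.2072]
eef_rot: [0.0, 0.774, 0.633, 0.0]
wrist_force: [-4.1, -1.3, 8.9]
opening: 0.105
grasp_force: 61.2
```

The neck is at the slot's end. I ease off slightly and open the fingers.

Request:
move_arm(plan=[0, 0, 0.02, 0, 0, 0, 0, 0, 0.02, 0, 0, 0])

```text
time_s: 10.28
eef_pos: [0.4845, 0.1893, 0.2073]
eef_rot: [0.0, 0.774, 0.633, 0.0]
wrist_force: [-1.7, 0.4, 5.0]
opening: 0.106
grasp_force: 60.4
```

Request:
move_arm(plan=[0, 0, 0.02, 0, 0, 0, 0, 0, 0.02, 0, 0, 0, 0, 0, 0.02, 0, 0, 0, 0, 0, 0.02, 0, 0, 0, 0, 0, 0.02, 0, 0, 0], grip=45)

```text
time_s: 10.9
eef_pos: [0.4842, 0.1892, 0.2077]
eef_rot: [-0.0, 0.774, 0.633, -0.0]
wrist_force: [-0.9, -0.2, 0.4]
opening: 0.527
grasp_force: 0.0
```

Request:
move_arm(plan=[0, 0, 0.3, 0, 0, 0, 0, 0, 0.8, 0, 0, 0, 0, 0, 1.5, 0, 0, 0, 0, 0, 2.3, 0, 0, 0, 0, 0, 3.1, 0, 0, 0, 0, 0, 3.1, 0, 0, 0, 0, 0, 3.1, 0, 0, 0, 0, 0, 3.1, 0, 0, 0])

```text
time_s: 11.9
eef_pos: [0.4836, 0.1891, 0.3616]
eef_rot: [-0.001, 0.774, 0.633, -0.001]
wrist_force: [-1.0, 0.7, -0.4]
opening: 0.526
grasp_force: 0.0
```

Run:
```python
from h import *
from bench import ctrl
d={n:ctrl.camera(n) for n in("wrist","scene")};o=ctrl.get_obs()
print(o["eef_pos"],o["opening"],o["time_s"],o["wrist_force"])
a=cv2.resize(d["wrist"]["pixels"][90:390,260:420,::-1],(320,600),interpolation=cv2.INTER_CUBIC)
s=cv2.resize(d["scene"]["pixels"][120:400,240:460,::-1],(470,600),interpolation=cv2.INTER_CUBIC)
cv2.imwrite("pics/m6.png",np.hstack([a,s]))
```

```text
[0.48377225 0.1890875  0.36167273] 0.5270101795239883 12.0 [-0.8708221   0.23149296 -0.56977835]
```

View pics/m6.png

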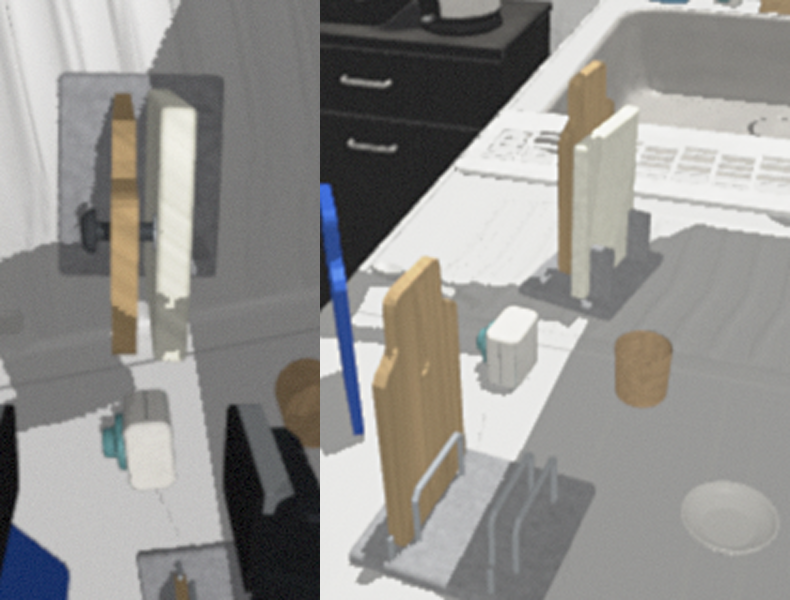

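The board hangs upright on the screw between head and panel, the plain board stands in the rack, and the gripper is clear.

```bash
python3 -c "
from bench import ctrl
print(ctrl.hand_in())"
```

```text
the job is handed in; nothing more can be done
None
```

The keyhole board hangs upright on the stand's screw, the plain board is still in its rack slot, the gripper is clear, and the job is handed in at about 12 s; the hand-in returned no verdict, so this rests on the last camera views.

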